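# Close the board test fixture and pin its lock carriage

### The job

A circuit board lies loaded in the grey test fixture. Swing the fixture's lid fully shut over it, then pull up the black knob of the blue lock carriage on the rail along the fixture's front, slide the carriage one hole along towards the lid's steel lug so that its keeper covers the lug, and let the knob back down until the pin is fully home in that next hole. Finish while still holding the knob with the pin home, ready for the test to run, and leave the pliers, the reel, the amber tube and the tub where they are.

Things in the scene. Friction and masses are not known exactly. Their poses are not given: they have to be found in the camera images.
- fixture: Grey board test fixture, fixed, 150 x 160 x 50 mm plus a steel rail along its front. Origin: centre of its underside, on the bench; z up, front is its -x side. The rail (40 mm wide, top 36 mm above the bench) runs along fixture y, its axis 108 mm before the origin, with 10 mm holes at 28 mm pitch at fixture y = -36, -8, +20, +48 mm. The lid is hinged along the back.
- lid (a joint): Lid angle in rad: 0 fully shut on the rim, grows as it opens, at most 1.5; starts at 0.9 to 1.25, leaning over the fixture. Lid: flat black frame with clear window, 150 mm wide, 0.32 kg; outer face 6 mm outside the hinge plane (60.5 mm above the bench when shut). A stiff hinge (0.42 Nm) holds it at any angle: push it all the way, 2 to 6 N near the edge.
- lid_hinge (a point): Point on the lid's hinge axis (which runs along fixture y) at mid width, 79.5 mm behind the fixture's origin, 54.5 mm above the bench.
- lid_edge (a point): Point on the lid's outer face, mid width, 144.5 mm from the hinge axis and 10 mm from the front edge; moves with the lid; a good place to push. A steel pull handle (8 mm bar, 22 mm above the hinge plane) stands on the same frame bar at fixture y +24 to +58 mm. A steel lug, 22 mm wide, 5 mm thick, sticks out 19 mm from the middle of the front edge, over the rail when shut.
- carriage (a joint): Position of the lock carriage (blue block, 44 x 40 mm) along the rail in m: 0 at the start, pin in the first hole (fixture y = -36 mm), lug free; grows towards fixture +y. At 0.028, the next hole, its keeper nose covers the lid's lug; 0.056 is one too far. Friction about 2 N; it cannot slide while the pin is in a hole.
- plunger (a joint): Lift of the carriage's pin in m: 0 fully home in a hole, 0.014 the top of its travel. The pin (8 mm, round end, 10 mm hole) reaches 10 mm into the rail, so lift it more than 0.0105 to slide; on the bare rail it rests at 0.010. A spring pulls it down with 4 N when home, 9 N at the top.
- lock_knob: Black round knob on top of the plunger, moving with it; red dot on top. Origin on the pin axis, at the rail's top when the pin is home; z up. Head 30 mm across, from 42.5 to 61.5 mm above the origin, below it a 17 mm neck and 21 mm barrel standing on the carriage, whose top is 27 mm above the origin.
- knob_grip (a point): Centre of the knob's head, the height to grip it: 52 mm above the origin of lock_knob, 88 mm above the bench when home. The fingers have room on the rail's two sides along fixture y.
- locked_hole (a point): Mouth of the next hole, where the pin must end: on the rail's top, 36 mm above the bench.
- pliers: Pliers with red and blue handles, 66 x 118 x 12 mm, lying to the right of the fixture. Leave alone. Origin: centre of its underside.
- solder_reel: Orange reel of wire, 54 mm across, 36 mm high. Leave alone. Origin: centre of its underside.
- fuse_tube: Amber tube, 60 mm long, 12 mm high. Leave alone. Origin: centre of its underside.
- tub: Light empty plastic tub, 108 mm across, 104 mm high. Leave alone. Origin: centre of its underside.

How it is judged:
On the way, in this order (a step that is already met when the one before it is completed fails the run):
1. the lid is fully shut while the lock carriage is still in its first hole (value of joint lid below 0.03 rad and value of joint carriage below 0.004 m and value of joint plunger below 0.0015 m), for 0.2 s.
2. the plunger is pulled up clear of the hole, the lid still shut (value of joint lid below 0.03 rad and value of joint plunger above 0.0098 m), for 0.2 s.
3. the carriage is at the next hole and the pin has gone home in it (value of joint lid below 0.03 rad and value of joint plunger below 0.0015 m and value of joint carriage between 0.0255 and 0.0305 m), for 0.2 s.
At the end, for the whole second after the job is handed in: The lid is shut (within 0.03 rad), the carriage is at the next hole (0.0255 to 0.0305), the pin is home (under 1.5 mm of lift) and the gripper's fingers still hold the knob with more than 3 N (all of step 3 and contact force between the fingers and lock_knob above 3 N); the arm keeps its last pose, push and grip.
It fails at once if the pliers, the reel, the amber tube or the tub is knocked more than 30 mm from its place (distance of any of pliers, solder_reel, fuse_tube, tub from where it was at the start of the episode above 0.03 m).
It also fails if it takes over 48 s, if anything falls off the work surface, if the arm or the gripper's body presses on something with over 40 N, if the wrist force passes 120 N, or if a joint passes its speed limit or range.

### The arm

A 7-joint arm with a two-finger parallel gripper is mounted at the origin on a cart in front of the work surface, level with it; the furniture and walls round the work are solid. World frame = base frame: x ahead of the robot, y to its left, z up, the work surface at z = 0. Lengths are in m, angles in rad, forces in N, time in s.
With the tool pointing down it reaches from about 0.4 to 0.85 m from the base axis. Payload 10.4 kg.
Tool frame: the origin (TCP) lies at the centre of the arm's flange, where the gripper is bolted on; the fingertips stand 173 mm ahead of it and the grasp point (between the pads) lies 155 mm ahead of it; z points along the fingers, y is the line along which they close (so a half turn about z gives the same grasp; the last joint's range is limited). The gripper opens to 85 mm and grips with 20 to 120 N. Pads are 22 mm wide; open, the fingers measure 114 mm over their backs; the gripper's body (76 mm by 85 mm) begins 54 mm behind the grasp point. The pads swing forward as they close: fully open they stand 13 mm farther back than shut.
Start: joints at [1.266, 0.332, -0.065, 1.46, 0.022, 1.35, -0.088], TCP at [0.174, -0.6, 0.405] pointing down, gripper open.
Joint ranges: [-2.6, 2.6], [-0.5, 2.12], [-1.47, 1.34], [0.16, 2.42], [-1.27, 4.41], [0.06, 2.06], [-2.6, 2.6]. Speed limits (rad/s): [2.22, 2.22, 2.79, 2.79, 3.14, 3.14, 3.14].

### API

Orientations are given as a unit quaternion [x, y, z, w].
In Python, from workcell import manip, viewer, finder gives the robot as it stands.
- The arm moves only by the tool arm_command, never from a script. Its argument "plan" is a list of rows, each an object with "dp": the shift along the tool's x, y, z in mm, a list of three; "spin": the turn about the tool's z in rad. A call has 1 to 5 rows; each row shifts and turns the commanded pose from where the row before left it, along the tool's axes as they then stand; what a row does not reach is not made up. A row lasts 1/10 s, in which the tool goes at most 50 mm and 8.59 degrees, less where a joint would pass 70% of its speed; a pose out of reach is approached as far as the arm can. A call is refused whole if a number of a shift passes 50 or a number of a turn 0.15, either way. A call with a gripper value outside its range is refused whole. "grip" is the closure, from -1 (fully open) to 1 (shut), set as the call begins (left out, the last holds). The fingers move at their own pace and stop on an object; "newtons" is the grip in N (left out, the last holds). Time passes only in rows, so rows that do not move let the fingers close. It gives the time, the measured TCP pose, the force, the opening and the grip force at its end, in the units of the state.
- manip.get_obs(): the state, without advancing time (a new reading comes with each control period).
- viewer.camera(name): name is "scene" or "side" or "wrist"; returns the picture (480x640x3 uint8, blue, green, red); there is no depth.
- viewer.camera_params(name): a dict with "vertical_fov" (degrees; the focal length in pixels is half the picture's height over the tangent of half this angle, whatever the lens; pixels are square), "cx", "cy" (the principal point, pixels), "R" (3x3) and "t" (3): a world point X has camera coordinates R X + t; the wrist camera has in their place "T_tool_cam" (4x4, takes a point from camera to tool coordinates, whose origin is the TCP and whose axes are the flange's). Camera axes: x right, y down, z forward; pixel columns grow to the right and rows downward; lengths in m; the calibration is good to about 2 mm. A picture is of the moment at which its call begins: read the wrist's pose just before it. camera_params takes no time and is no camera call.
- manip.hand_in(): hands the job in; it is judged then, once.
Trained networks look in the newest picture that a camera, given by its name, has taken for a name from the list of things; names that differ only in an ending like _2 or _b are one class to them, and where a whole thing is asked for, a point or a joint stands for the part that bears it (a point fixed in the world has none). Each returns a list of dicts, best first, with "score" (0 to 1); they miss things now and then, are a little off and sometimes report something else, mostly with a low value. They report only what shows in the picture. A call takes as long as a camera call.
- finder.find_in(camera, thing): "position" ([x, y, z] in m, in world coordinates, good to about 4 mm: the middle of the surface that is visible of it).
The state is a dict: "clock": time; "joint_pos": joint angles; "joint_velocities": joint speeds; "tau": joint torques, N m; "position": TCP position; "ee_rot": TCP orientation; "ft_force": force on the tool from outside, world axes, zero at the start; "torque": the same for the moment, N m; "grip_width": opening from 0.0 (shut) to 1.0 (fully open); "grasp_force": force on a finger pad.
Only numpy, scipy, OpenCV 4.12 (cv2) and the standard library are available. Lean on these libraries where they do the work, as an engineer would, in place of code of your own. Each camera call takes 0.05 s, during which the arm holds its last target. There are 200 camera calls.

## Working session

There is one attempt and no reset: what is moved stays moved. The work goes in short steps, Python scripts to look and compute and a tool call to move; the robot and the scene stay as the last step left them, time stands still between calls to the robot, and variables do not carry over. Pictures are saved under pics/ and viewed, at most 10 in all, crops included, and the job is handed in when it is done.

Besides the shell and the picture viewer there is one more tool, called after "Call:" as name([rows], argument=value, ...), one row to a line, values as JSON. arm_command: Moves the arm, as the interface text tells. Its arguments: {"type":"object","properties":{"plan":{"type":"array","items":{"type":"object","properties":{"dp":{"type":"array","items":{"type":"number"}},"spin":{"type":"number"}}}},"grip":{"type":"number"},"newtons":{"type":"number"}},"required":["plan"]}

```bash
mkdir -p pics; ls
python3 - <<'E'
from workcell import manip, viewer, finder
import cv2, numpy as np
o=manip.get_obs(); print({k:np.round(v,3).tolist() for k,v in o.items()})
for c in ("scene","side"):
    im=viewer.camera(c); cv2.imwrite(f"pics/{c}0.png",im)
    for t in ("fixture","lock_knob","knob_grip","lid_edge","lid_hinge","locked_hole","carriage","lid","pliers","solder_reel","fuse_tube","tub"):
        try: r=finder.find_in(c,t)
        except Exception as e: print(t,e); continue
        print(c,t,[(np.round(d["position"],3).tolist(),round(d["score"],2)) for d in r[:2]])
    p=viewer.camera_params(c); print({k:np.round(v,4).tolist() for k,v in p.items()})
print(manip.get_obs()["clock"])
E
```

```text
pics
{'clock': 0.0, 'joint_pos': [1.266, 0.333, -0.065, 1.461, 0.022, 1.35, -0.088], 'joint_velocities': [-0.0, 0.0, 0.0, 0.0, -0.001, 0.001, -0.001], 'tau': [-0.0, -62.544, 0.049, -39.161, 0.016, 0.01, 0.0], 'position': [0.174, -0.6, 0.404], 'ee_rot': [0.99, 0.14, -0.0, -0.001], 'ft_force': [0.576, -0.494, 0.415], 'torque': [0.048, 0.03, 0.063], 'grasp_force': 0.0, 'grip_width': 0.994}
scene fixture [([0.457, -0.029, 0.101], 0.87), ([0.597, -0.086, 0.099], 0.49)]
scene lock_knob [([0.597, -0.089, 0.097], 0.55)]
scene knob_grip [([0.595, -0.087, 0.095], 0.73)]
scene lid_edge [([0.449, -0.03, 0.129], 0.59)]
scene lid_hinge [([0.463, -0.028, 0.1], 0.56)]
scene locked_hole [([0.462, -0.03, 0.098], 0.78)]
scene carriage [([0.596, -0.085, 0.061], 0.69)]
scene lid [([0.449, -0.026, 0.135], 0.77)]
scene pliers [([0.438, -0.308, 0.008], 0.83)]
scene solder_reel [([0.616, 0.218, 0.035], 0.83)]
scene fuse_tube [([0.458, -0.029, 0.096], 0.43)]
scene tub [([0.656, 0.119, 0.065], 0.67), ([0.449, -0.028, 0.132], 0.21)]
{'vertical_fov': 42.1884, 'cx': 313.029, 'cy': 248.5601, 'R': [[-0.8339, -0.551
[... 195 characters left out ...]
ide knob_grip [([0.596, -0.08, 0.093], 0.68), ([0.599, -0.084, 0.092], 0.58)]
side lid_edge [([0.45, -0.02, 0.135], 0.86)]
side lid_hinge [([0.461, -0.032, 0.094], 0.59)]
side locked_hole [([0.463, -0.03, 0.096], 0.95)]
side carriage [([0.594, -0.082, 0.06], 0.7), ([0.464, -0.031, 0.094], 0.53)]
side lid [([0.455, -0.025, 0.128], 0.82)]
side pliers [([0.429, -0.296, 0.01], 0.55)]
side solder_reel [([0.618, 0.223, 0.03], 0.68)]
side fuse_tube []
side tub [([0.648, 0.142, 0.068], 0.95), ([0.454, -0.029, 0.13], 0.38)]
{'vertical_fov': 47.7465, 'cx': 318.997, 'cy': 248.002, 'R': [[-0.909, -0.4165, -0.018], [-0.2098, 0.4945, -0.8435], [0.3602, -0.7629, -0.5368]], 't': [0.4775, 0.1914, 1.034]}
1.3
```

View pics/scene0.png

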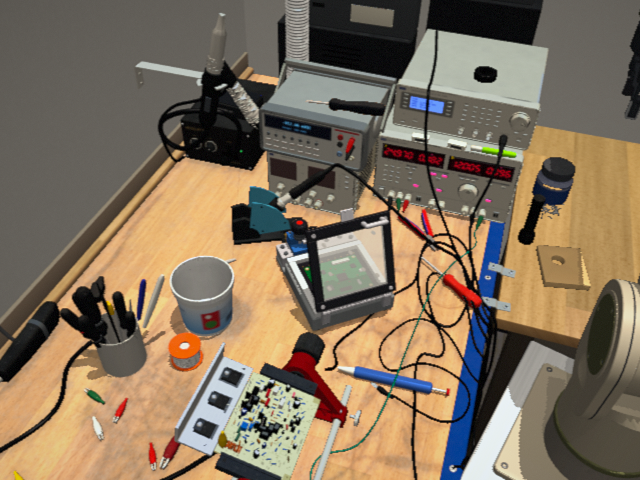

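View pics/side0.png

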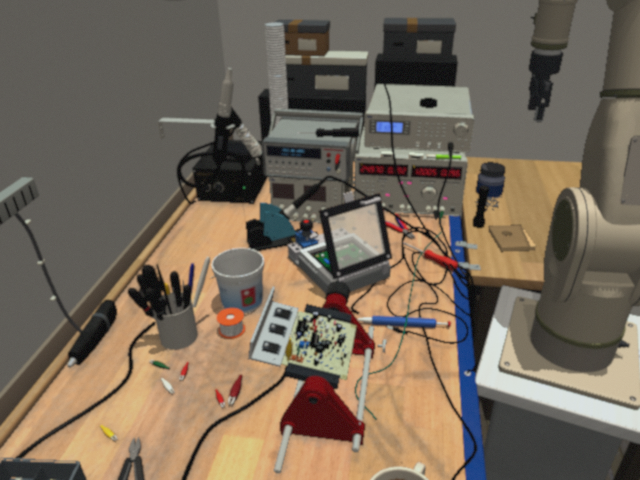

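Run:
```python
import cv2
im=cv2.imread("pics/scene0.png")[190:340,250:410]
cv2.imwrite("pics/crop0.png",cv2.resize(im,(640,600),interpolation=cv2.INTER_CUBIC))
```

```text
(no output)
```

View pics/crop0.png

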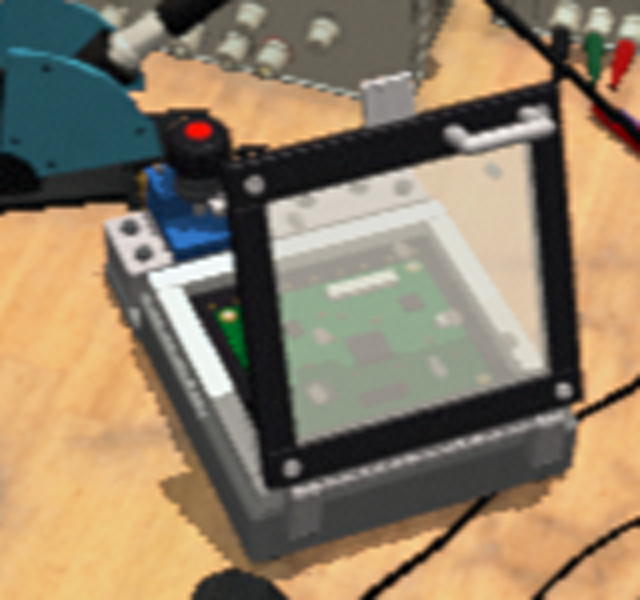

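```bash
cat > util.py <<'E'
import numpy as np
def proj(p,X):
    f=240/np.tan(np.radians(p["vertical_fov"])/2)
    c=np.asarray(X)@np.asarray(p["R"]).T+np.asarray(p["t"])
    return np.array([p["cx"],p["cy"]])+f*c[:,:2]/c[:,2:]
def lidpt(d,y,h,a): return [.0795-d*np.cos(a)+h*np.sin(a),y,.0545+d*np.sin(a)+h*np.cos(a)]
def world(q,P):
    x,y,th=q[:3];c,s=np.cos(th),np.sin(th);P=np.asarray(P,float)
    return np.c_[x+c*P[:,0]-s*P[:,1],y+s*P[:,0]+c*P[:,1],P[:,2]]
E
python3 - <<'E'
from workcell import viewer
from util import *
from scipy.optimize import least_squares
p=viewer.camera_params("scene")
px=np.array([[199,131],[252,560],[572,478],[228,165],[557,85],[386,80]])/4+[250,190]
def pts(q): 
    a=q[3]; return [[-.108,-.036,.0975],[.075,-.08,0],[.075,.08,0],lidpt(.1545,-.075,6e-3,a),lidpt(.1545,.075,6e-3,a),lidpt(.1735,0,0.002,a)]
r=least_squares(lambda q:(proj(p,world(q,pts(q)))-px).ravel(),[.49,0,1.57,1.05],loss="soft_l1")
print(r.x, np.round(r.fun.reshape(-1,2),1))
q=r.x;a=q[3]
print(world(q,[[-.108,-.036,.088],[-.108,-.008,.036],[.0795,0,.0545],lidpt(.1445,0,6e-3,a)]).round(4))
E
```

```text
[ 0.48892077 -0.05985376  2.52684492  1.1851905 ] [[-0.2 -0.4]
 [-0.7  3.5]
 [ 0.4 -0.1]
 [-0.9  0.3]
 [ 1.  -0.6]
 [ 0.4 -0.7]]
[[ 0.5979 -0.0927  0.088 ]
 [ 0.5818 -0.1156  0.036 ]
 [ 0.424  -0.014   0.0545]
 [ 0.4638 -0.0421  0.1906]]
```

```bash
cat >> util.py <<'E'
def back(p,u,z):
    f=240/np.tan(np.radians(p["vertical_fov"])/2);R=np.asarray(p["R"]);t=np.asarray(p["t"])
    C=-R.T@t; d=R.T@np.array([(u[0]-p["cx"])/f,(u[1]-p["cy"])/f,1]); return C+d*(z-C[2])/d[2]
def rows(pos,yaw,goal,gyaw,n):
    dy=(gyaw-yaw)/n; st=(np.asarray(goal)-pos)/n
    for i in range(n):
        c,s=np.cos(yaw),np.sin(yaw)
        print(np.round([1e3*(c*st[0]+s*st[1]),1e3*(s*st[0]-c*st[1]),-1e3*st[2]]).tolist(),round(-dy,3)); yaw+=dy
E
python3 - <<'E'
from workcell import viewer
from util import *
p=viewer.camera_params("scene")
for u in [(485,225),(385,200),(505,150),(515,205),(262,150),(275,190)]: print(u,back(p,u,0).round(3),back(p,u,.12).round(3))
print((-np.array(p["R"]).T@p["t"]).round(3))
print(np.round(viewer.camera_params("wrist")["T_tool_cam"],3))
rows(np.array([.174,-.6,.405]),.281,[.30,-.33,.405],.281+9*.15,9)
rows(np.array([.30,-.33,.405]),.281+9*.15,[.43,-.02,.405],2.527,9)
E
```

```text
(485, 225) [ 0.332 -0.4    0.   ] [ 0.3   -0.257  0.12 ]
(385, 200) [ 0.548 -0.354  0.   ] [ 0.486 -0.217  0.12 ]
(505, 150) [ 0.399 -0.692  0.   ] [ 0.357 -0.508  0.12 ]
(515, 205) [ 0.303 -0.501  0.   ] [ 0.275 -0.344  0.12 ]
(262, 150) [ 0.887 -0.354  0.   ] [ 0.777 -0.216  0.12 ]
(275, 190) [ 0.769 -0.245  0.   ] [ 0.676 -0.123  0.12 ]
[0.1   0.635 0.865]
[[-0.    -0.955 -0.297  0.075]
 [ 1.    -0.     0.001  0.   ]
 [-0.001 -0.297  0.955  0.03 ]
 [ 0.     0.     0.     1.   ]]
[22.0, -25.0, -0.0] -0.15
[25.0, -21.0, -0.0] -0.15
[28.0, -17.0, -0.0] -0.15
[30.0, -13.0, -0.0] -0.15
[32.0, -8.0, -0.0] -0.15
[33.0, -3.0, -0.0] -0.15
[33.0, 2.0, -0.0] -0.15
[32.0, 6.0, -0.0] -0.15
[31.0, 11.0, -0.0] -0.15
[34.0, 16.0, -0.0] -0.1
[32.0, 20.0, -0.0] -0.1
[30.0, 23.0, -0.0] -0.1
[27.0, 26.0, -0.0] -0.1
[24.0, 28.0, -0.0] -0.1
[22.0, 30.0, -0.0] -0.1
[18.0, 32.0, -0.0] -0.1
[15.0, 34.0, -0.0] -0.1
[12.0, 35.0, -0.0] -0.1
```

Call:
arm_command([
  {"dp": [10,-10,-40],"spin": -0.15},
  {"dp": [15,-12,-40],"spin": -0.15},
  {"dp": [28,-17,-40],"spin": -0.15},
  {"dp": [30,-13,0],"spin": -0.15},
  {"dp": [32,-8,0],"spin": -0.15},
], grip=1, newtons=40)

```text
clock: 1.8
position: [0.2311, -0.4815, 0.5248]
ee_rot: [0.868, 0.496, -0.0, 0.001]
ft_force: [0.6, -0.2, -0.3]
grip_width: 0.145
grasp_force: 0.0
```

Call:
arm_command([
  {"dp": [33,-3,0],"spin": -0.15},
  {"dp": [33,2,0],"spin": -0.15},
  {"dp": [32,6,0],"spin": -0.15},
  {"dp": [31,11,0],"spin": -0.15},
  {"dp": [34,16,0],"spin": -0.1},
])

```text
clock: 2.3
position: [0.3006, -0.3275, 0.5234]
ee_rot: [0.646, 0.763, -0.0, 0.0]
ft_force: [1.6, 0.1, -0.6]
grip_width: -0.001
grasp_force: 0.0
```

Call:
arm_command([
  {"dp": [32,20,0],"spin": -0.1},
  {"dp": [30,23,0],"spin": -0.1},
  {"dp": [27,26,0],"spin": -0.1},
  {"dp": [24,28,0],"spin": -0.1},
  {"dp": [22,30,0],"spin": -0.1},
])

```text
clock: 2.8
position: [0.3726, -0.1542, 0.5236]
ee_rot: [0.438, 0.899, -0.0, 0.0]
ft_force: [0.2, -0.3, 0.1]
grip_width: -0.0
grasp_force: 0.0
```

Call:
arm_command([
  {"dp": [18,28,25],"spin": -0.1},
  {"dp": [15,30,25],"spin": -0.1},
  {"dp": [12,31,25],"spin": -0.09},
  {"dp": [8,32,25]},
  {"dp": [0,0,0]},
])

```text
invalid input at $.plan[3]: expected keys dp, spin
```

Run:
```python
from workcell import manip, viewer, finder
from util import *
import cv2
o=manip.get_obs(); print(o["position"],o["ee_rot"])
cv2.imwrite("pics/w1.png",viewer.camera("wrist"))
for t in ("knob_grip","lid_edge","carriage"):
    print(t,[(np.round(d["position"],3).tolist(),round(d["score"],2)) for d in finder.find_in("wrist",t)[:2]])
```

```text
[ 0.37262281 -0.15421049  0.52359606] [ 4.37513966e-01  8.99211498e-01 -2.45717498e-04  3.87448322e-04]
knob_grip [([0.593, -0.093, 0.094], 0.85)]
lid_edge [([0.453, -0.034, 0.153], 0.98)]
carriage [([0.594, -0.097, 0.067], 0.66)]
```

View pics/w1.png

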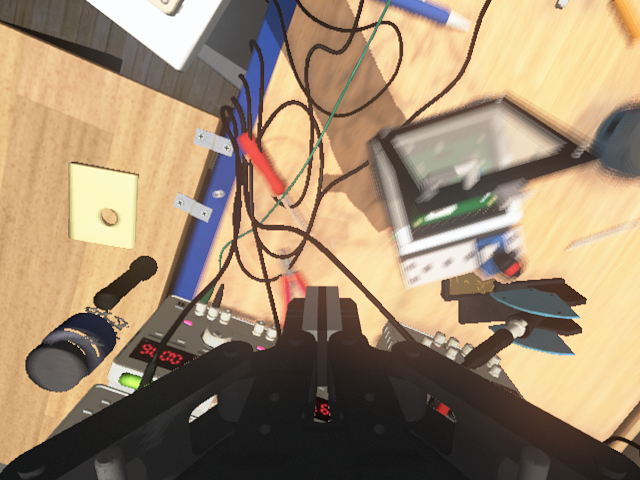

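Call:
arm_command([
  {"dp": [18,28,25],"spin": -0.1},
  {"dp": [15,30,25],"spin": -0.1},
  {"dp": [12,31,25],"spin": -0.09},
  {"dp": [8,32,25],"spin": 0},
  {"dp": [0,0,0],"spin": 0},
])

```text
clock: 3.5
position: [0.4179, -0.0285, 0.4207]
ee_rot: [0.304, 0.953, 0.0, -0.002]
ft_force: [-0.2, -1.0, -0.1]
grip_width: -0.0
grasp_force: 0.0
```

Run:
```python
from workcell import manip, viewer, finder
from util import *
import cv2
o=manip.get_obs(); print(o["position"],o["ee_rot"])
cv2.imwrite("pics/w2.png",viewer.camera("wrist"))
for t in ("knob_grip",):
    print(t,[(np.round(d["position"],3).tolist(),round(d["score"],2)) for d in finder.find_in("wrist",t)[:2]])
```

```text
[ 0.41791341 -0.02845639  0.42073831] [ 3.03589398e-01  9.52801007e-01  2.79225559e-04 -1.90775858e-03]
knob_grip []
```

View pics/w2.png

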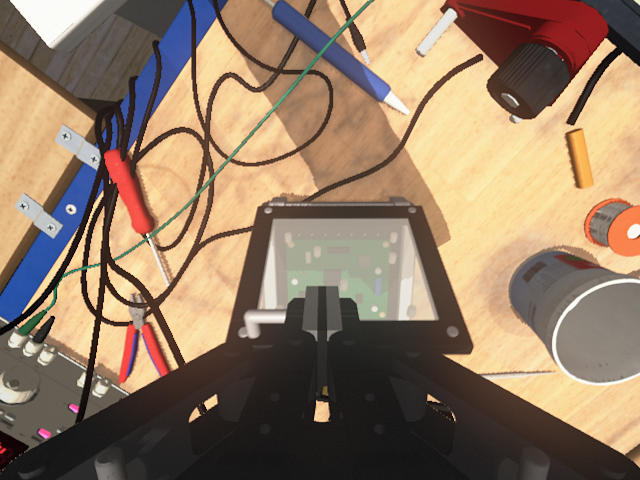

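Run:
```python
from util import *
P=np.array([[lidpt(.142,0,.006,a)[0]+.011,lidpt(.142,0,.006,a)[2]] for a in np.linspace(1.3,0,20)])*1e3
print(P[0]); 
for r in np.round(np.c_[np.diff(P[:,0]),-np.diff(P[:,1])]).tolist(): print(r)
```

```text
[ 58.29651545 192.9302553 ]
[-9.0, 3.0]
[-9.0, 3.0]
[-9.0, 4.0]
[-9.0, 4.0]
[-8.0, 5.0]
[-8.0, 6.0]
[-8.0, 6.0]
[-7.0, 7.0]
[-7.0, 7.0]
[-6.0, 7.0]
[-6.0, 8.0]
[-5.0, 8.0]
[-5.0, 9.0]
[-4.0, 9.0]
[-3.0, 9.0]
[-3.0, 9.0]
[-2.0, 10.0]
[-1.0, 10.0]
[-1.0, 10.0]
```

Call:
arm_command([
  {"dp": [0,11,27],"spin": 0},
  {"dp": [-4,11,28],"spin": 0},
  {"dp": [-14,0,0],"spin": 0},
  {"dp": [-9,0,3],"spin": 0},
  {"dp": [-9,0,3],"spin": 0},
])

```text
clock: 4.1
position: [0.4606, -0.0358, 0.3628]
ee_rot: [0.306, 0.952, -0.0, 0.0]
ft_force: [-1.9, 1.3, 1.4]
grip_width: 0.002
grasp_force: 1.3
```

Call:
arm_command([
  {"dp": [-9,0,4],"spin": 0},
  {"dp": [-9,0,4],"spin": 0},
  {"dp": [-8,0,5],"spin": 0},
  {"dp": [-8,0,6],"spin": 0},
  {"dp": [-8,0,6],"spin": 0},
])

```text
clock: 4.6
position: [0.4949, -0.0586, 0.337]
ee_rot: [0.305, 0.952, 0.0, 0.0]
ft_force: [-0.8, 0.8, 2.3]
grip_width: -0.0
grasp_force: 1.0
```

Call:
arm_command([
  {"dp": [-7,0,7],"spin": 0},
  {"dp": [-7,0,7],"spin": 0},
  {"dp": [-6,0,7],"spin": 0},
  {"dp": [-6,0,8],"spin": 0},
  {"dp": [-5,0,8],"spin": 0},
])

```text
clock: 5.1
position: [0.5199, -0.0765, 0.2997]
ee_rot: [0.305, 0.952, 0.0, 0.0]
ft_force: [0.4, 0.0, 1.7]
grip_width: 0.0
grasp_force: 0.8
```

Call:
arm_command([
  {"dp": [-5,0,9],"spin": 0},
  {"dp": [-4,0,9],"spin": 0},
  {"dp": [-3,0,9],"spin": 0},
  {"dp": [-3,0,9],"spin": 0},
])

```text
clock: 5.5
position: [0.5318, -0.0852, 0.2635]
ee_rot: [0.305, 0.952, -0.0, -0.0]
ft_force: [-0.0, 0.7, 1.7]
grip_width: -0.002
grasp_force: 0.7
```

Call:
arm_command([
  {"dp": [-2,0,10],"spin": 0},
  {"dp": [-1,0,10],"spin": 0},
  {"dp": [-1,0,8],"spin": 0},
  {"dp": [0,0,3],"spin": 0},
])

```text
clock: 5.9
position: [0.5349, -0.0873, 0.2334]
ee_rot: [0.305, 0.952, -0.0, -0.0]
ft_force: [-11.6, 0.5, 31.9]
grip_width: 0.0
grasp_force: 16.0
```

Call:
arm_command([
  {"dp": [0,0,-5],"spin": 0},
  {"dp": [5,0,-45],"spin": 0},
  {"dp": [10,5,-45],"spin": 0},
  {"dp": [0,5,-25],"spin": 0},
  {"dp": [0,0,0],"spin": 0},
], grip=-1)

```text
clock: 6.4
position: [0.5294, -0.0694, 0.3571]
ee_rot: [0.304, 0.953, 0.0, 0.003]
ft_force: [0.8, 0.8, -0.5]
grip_width: 0.843
grasp_force: 0.0
```

Run:
```python
from workcell import manip, viewer, finder
from util import *
import cv2
o=manip.get_obs(); print(o["position"],o["ee_rot"],o["joint_pos"].round(2) if hasattr(o["joint_pos"],"round") else o["joint_pos"])
for c in ("wrist","scene","side"):
    im=viewer.camera(c); cv2.imwrite(f"pics/{c}3.png",im)
    for t in ("knob_grip","carriage","lid_edge"):
        print(c,t,[(np.round(d["position"],3).tolist(),round(d["score"],2)) for d in finder.find_in(c,t)[:2]])
```

```text
[ 0.52944146 -0.0693867   0.35708108] [3.04435763e-01 9.52528187e-01 1.13198683e-04 2.98436927e-03] [ 0.72  0.24 -0.76  1.74  0.18  1.23  0.86]
wrist knob_grip [([0.597, -0.093, 0.096], 0.78)]
wrist carriage [([0.596, -0.091, 0.07], 0.9)]
wrist lid_edge [([0.481, -0.056, 0.058], 0.76)]
scene knob_grip [([0.595, -0.086, 0.096], 0.61)]
scene carriage [([0.598, -0.087, 0.061], 0.72)]
scene lid_edge [([0.487, -0.055, 0.057], 0.92), ([0.494, -0.051, 0.058], 0.31)]
side knob_grip [([0.597, -0.083, 0.092], 0.43)]
side carriage [([0.597, -0.084, 0.062], 0.9)]
side lid_edge [([0.488, -0.049, 0.061], 0.79)]
```

View pics/wrist3.png

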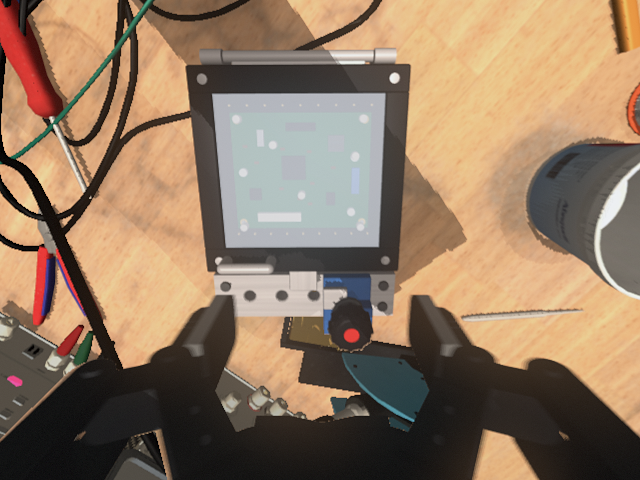

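```bash
cat >> util.py <<'E'
from scipy.spatial.transform import Rotation as Ro
def wristp(p,o):
    T=np.eye(4);T[:3,:3]=Ro.from_quat(o["ee_rot"]).as_matrix();T[:3,3]=o["position"]
    W=np.linalg.inv(T@np.asarray(p["T_tool_cam"])); return dict(p,R=W[:3,:3],t=W[:3,3])
E
python3 - <<'E'
from workcell import manip, viewer
from util import *
p=wristp(viewer.camera_params("wrist"),{"position":[ 0.52944146,-0.0693867,0.35708108],"ee_rot":[3.04435763e-01,9.52528187e-01,1.13198683e-04,2.98436927e-03]})
k=back(p,(351,336),.0975); print("knob",k)
c=[back(p,u,.0605) for u in [(188,66),(409,65),(210,271),(398,271)]]; print(np.round(c,4))
d=lambda v:np.arctan2(v[1],v[0])
print(d(c[0]-c[2]),d(c[1]-c[3]),d(c[0]-c[1])+np.pi/2,d(c[2]-c[3])+np.pi/2, np.linalg.norm(c[0]-c[1]),np.linalg.norm(c[0]-c[2]))
holes=[back(p,u,.036) for u in [(250,295),(282,295),(314,295)]]; print(np.round(holes,4))
E
```

```text
knob [ 0.60033446 -0.09449545  0.0975    ]
[[ 0.3893 -0.0783  0.0605]
 [ 0.4735  0.0411  0.0605]
 [ 0.5094 -0.1626  0.0605]
 [ 0.5948 -0.0429  0.0605]]
2.5292784639889345 2.5365868443324118 -0.6144094639063935 -0.6198189160249079 0.146029914984489 0.14676076953801775
[[ 0.5509 -0.1617  0.036 ]
 [ 0.5671 -0.139   0.036 ]
 [ 0.5833 -0.1162  0.036 ]]
```

Call:
arm_command([
  {"dp": [-20,7,10],"spin": 0},
  {"dp": [-20,7,10],"spin": 0},
  {"dp": [-20,7,10],"spin": 0},
  {"dp": [-11,0,10],"spin": 0},
  {"dp": [0,0,5],"spin": 0},
])

```text
clock: 7.5
position: [0.5988, -0.0956, 0.3069]
ee_rot: [0.305, 0.952, 0.0, -0.001]
ft_force: [-1.0, -0.0, 0.1]
grip_width: 0.997
grasp_force: 0.0
```

Run:
```python
from workcell import manip, viewer, finder
from util import *
import cv2
o=manip.get_obs(); print(o["position"],o["ee_rot"])
cv2.imwrite("pics/w4.png",viewer.camera("wrist")); cv2.imwrite("pics/s4.png",cv2.resize(viewer.camera("scene")[100:340,180:480],(750,600)))
print([(np.round(d["position"],3).tolist(),round(d["score"],2)) for d in finder.find_in("wrist","knob_grip")[:2]])
```

```text
[ 0.59875712 -0.0955576   0.30687206] [ 3.05419261e-01  9.52217647e-01  7.91809133e-05 -7.88980125e-04]
[([0.6, -0.091, 0.098], 0.71)]
```

View pics/w4.png

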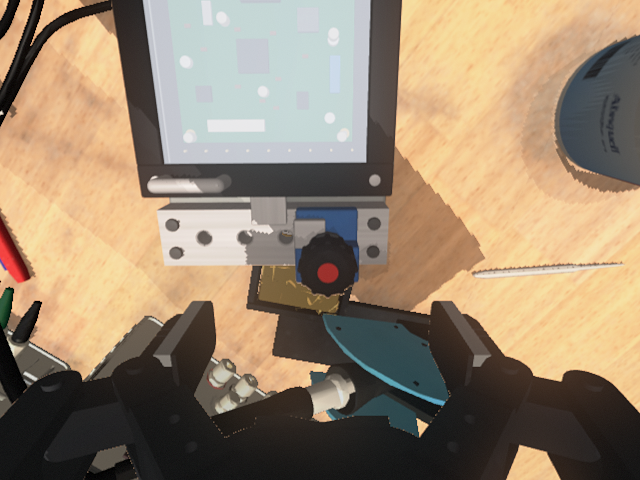

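View pics/s4.png

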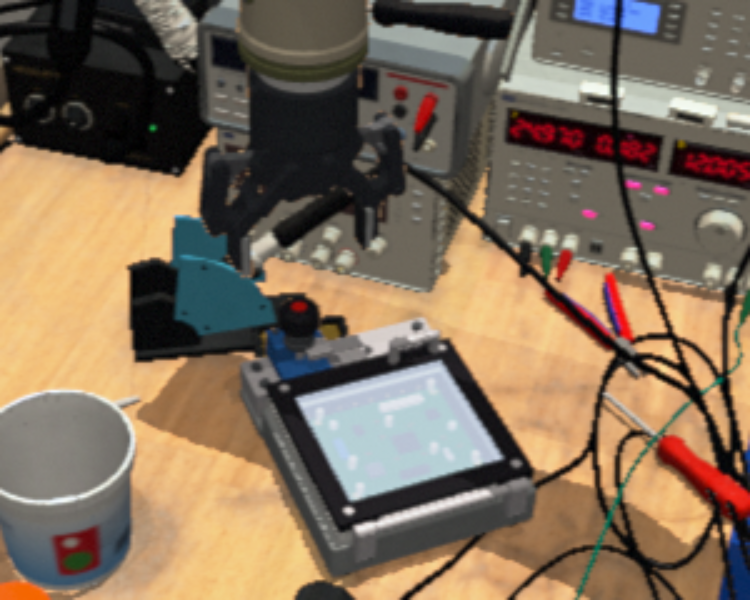

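Run:
```python
from workcell import manip, viewer
from util import *
o=manip.get_obs(); pw=wristp(viewer.camera_params("wrist"),o); ps=viewer.camera_params("scene")
from scipy.optimize import least_squares
def ray(p,u):
    a=back(p,u,0);b=back(p,u,.2);return a,(b-a)/np.linalg.norm(b-a)
for n,w,s in [("knob",(328,272),(299,307)),("ferr",(335,393),(262,247)),("tealtip",(325,316),(275,303)),("tealback",(445,403),(180,256))]:
    s=(180+s[0]*.4,100+s[1]*.4)
    f=lambda X:np.r_[(proj(pw,[X])[0]-w),(proj(ps,[X])[0]-s)]
    r=least_squares(f,[.62,-.12,.05]);X=r.x
    v=X[:2]-o["position"][:2];print(n,X.round(3),"tool",(v@[-.813,.582]).round(3),(v@[.582,.813]).round(3),"res",np.abs(r.fun).max().round(1))
print("knob",back(pw,(328,272),.0975))
```

```text
knob [ 0.6   -0.093  0.096] tool -0.001 0.002 res 0.9
ferr [ 0.662 -0.132  0.101] tool -0.074 0.007 res 1.1
tealtip [ 0.638 -0.121  0.059] tool -0.049 0.002 res 0.8
tealback [ 0.702 -0.083  0.105] tool -0.078 0.07 res 0.4
knob [ 0.5993634  -0.09234335  0.0975    ]
```

Call:
arm_command([
  {"dp": [1,3,16],"spin": 0},
  {"dp": [0,0,20],"spin": 0},
  {"dp": [0,0,15],"spin": 0},
  {"dp": [0,0,15],"spin": 0},
  {"dp": [0,0,0],"spin": 0},
])

```text
clock: 8.15
position: [0.5986, -0.0916, 0.2401]
ee_rot: [0.305, 0.952, -0.0, -0.002]
ft_force: [1.2, 0.8, -0.9]
grip_width: 1.008
grasp_force: 0.0
```

Call:
arm_command([
  {"dp": [0,0,0],"spin": 0},
  {"dp": [0,0,0],"spin": 0},
  {"dp": [0,0,0],"spin": 0},
  {"dp": [0,0,0],"spin": 0},
  {"dp": [0,0,0],"spin": 0},
], grip=1, newtons=50)

```text
clock: 8.65
position: [0.5997, -0.0916, 0.2433]
ee_rot: [0.305, 0.952, -0.0, 0.001]
ft_force: [-0.9, -0.4, 5.6]
grip_width: 0.332
grasp_force: 49.1
```

Call:
arm_command([
  {"dp": [0,0,-3],"spin": 0},
  {"dp": [0,0,-3],"spin": 0},
  {"dp": [0,0,-3],"spin": 0},
  {"dp": [0,0,-3],"spin": 0},
  {"dp": [0,0,0],"spin": 0},
])

```text
clock: 9.15
position: [0.5994, -0.0917, 0.2545]
ee_rot: [0.305, 0.952, -0.0, 0.0]
ft_force: [5.1, 0.1, -8.7]
grip_width: 0.327
grasp_force: 49.9
```

Call:
arm_command([
  {"dp": [0,0,-1],"spin": 0},
  {"dp": [0,0,0],"spin": 0},
  {"dp": [0,-4,0],"spin": 0},
  {"dp": [0,-4,0],"spin": 0},
])

```text
clock: 9.55
position: [0.5948, -0.0981, 0.2553]
ee_rot: [0.305, 0.952, 0.0, 0.0]
ft_force: [6.3, -1.3, -8.0]
grip_width: 0.326
grasp_force: 49.9
```

Call:
arm_command([
  {"dp": [0,-5,0],"spin": 0},
  {"dp": [0,-5,0],"spin": 0},
  {"dp": [0,-5,0],"spin": 0},
  {"dp": [0,-5,0],"spin": 0},
  {"dp": [0,0,0],"spin": 0},
])

```text
clock: 10.05
position: [0.5829, -0.1153, 0.2552]
ee_rot: [0.305, 0.952, -0.0, -0.0]
ft_force: [3.9, -4.1, -8.0]
grip_width: 0.329
grasp_force: 50.0
```

Call:
arm_command([
  {"dp": [0,0.5,3],"spin": 0},
  {"dp": [0,0,3],"spin": 0},
  {"dp": [0,0,3],"spin": 0},
  {"dp": [0,0,3],"spin": 0},
  {"dp": [0,0,0],"spin": 0},
])

```text
clock: 10.55
position: [0.5837, -0.114, 0.2435]
ee_rot: [0.305, 0.952, -0.0, 0.0]
ft_force: [5.0, -4.2, -4.4]
grip_width: 0.33
grasp_force: 50.3
```

Call:
arm_command([
  {"dp": [0,0,1],"spin": 0},
  {"dp": [0,0,1],"spin": 0},
  {"dp": [0,0,0],"spin": 0},
  {"dp": [0,0,0],"spin": 0},
])

```text
clock: 10.95
position: [0.5842, -0.1133, 0.2432]
ee_rot: [0.305, 0.952, 0.0, 0.001]
ft_force: [-0.4, -1.1, 9.4]
grip_width: 0.33
grasp_force: 51.6
```

Run:
```python
from workcell import manip, viewer, finder
from util import *
import cv2
for c in ("scene","side"):
    im=viewer.camera(c)
    if c=="scene": cv2.imwrite("pics/s5.png",cv2.resize(im[190:310,250:410],(800,600),interpolation=cv2.INTER_CUBIC))
    for t in ("carriage","lid"): print(c,t,[(np.round(d["position"],3).tolist(),round(d["score"],2)) for d in finder.find_in(c,t)[:1]])
```

```text
scene carriage []
scene lid [([0.492, -0.054, 0.058], 0.92)]
side carriage [([0.58, -0.105, 0.062], 0.62)]
side lid [([0.488, -0.054, 0.058], 0.76)]
```

View pics/s5.png

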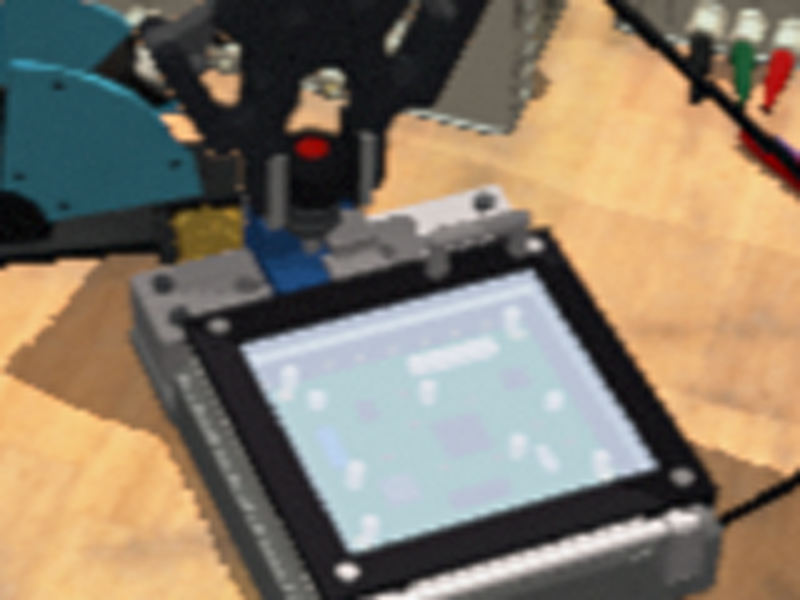

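The first hole is now uncovered and the keeper is over the lug. The pin stops hard at its home height (TCP at 243 mm, the same as when I gripped the knob), so I'm handing in.

```bash
python3 -c "
from workcell import manip
print(manip.hand_in())"
```

```text
the job is handed in; nothing more can be done
None
```

The job is handed in, though no verdict came back: the lid is shut, the carriage is at the next hole over the lug, the pin is home, and the gripper still holds the knob at about 50 N, with no contact with the pliers, reel, tube or tub noticed.

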